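Open the sample box on to its lid rest and load the vial

TASK

Open the lid of the white sample box by its roller handle and lead it all the way back until it lies against its lid rest: keep hold of it and feel for the rest, never let it fall, and press no harder than a light touch. Then stand the vial from the bench upright, right down, in the empty middle well of the box, and leave everything else where it stands.

Things in the scene. Friction and masses are not known exactly. Their poses are not given: they have to be found in the camera images.
- sample_box: White fixed box, 120 (x) x 170 (y) x 86 mm high without lid, walls 5 mm. Origin: centre of its underside; x points from the handle side to the hinge side, y along the hinge. Inside, a block with its top 43 mm above the origin has three round wells, 29 mm across and 18 mm deep, at y = -48, 0 and +48 mm; the outer two hold vials, the middle one is empty.
- hinge_axis (a point): Middle of the lid's hinge axis, at the far top edge of the box (60 mm along its x, 86 mm up); the axis runs along the box's y.
- lid (a joint): Lid angle in rad: 0 closed, 1.57 upright, more leaning back. The lid (8 mm thick, 0.35 kg) swings freely: below about 1.5 it falls shut, beyond 1.65 it falls back on to the lid rest; past 1.6 it must stay slower than 1.2 rad/s. The rest stops it at an angle between 1.83 and 2.22 that differs from box to box and is not measured: it has to be felt.
- lid_handle (a point): Centre of the roller handle: steel cylinder, 16 mm in diameter, 40 mm long, along the box's y, on a 12 mm wide tongue 30 mm beyond the lid's free edge; 150 mm from the hinge axis and, lid closed, 4.5 mm above it. Its flat ends are free: pinch it endwise from above, fingers closing along the box's y; it turns in the fingers (the lid may lag by 0.1 rad) while the tool points down.
- lid_rest: The lid rest: a steel bow with a rubber cross bar behind the lid. Origin on the hinge axis, middle of the box; this pose does not tell the angle at which the bow is clamped. The lid meets the bar 95 mm from the axis; the springy bow gives about 4 mm at 15 N. The bar may be loaded with at most 25 N, some 16 N pushed at the handle; 3 to 5 N there show that the lid is home.
- vial_2: The one vial standing on the bench, left or right of the box (tall fixed equipment stands left of the box from x = 0.45 and at the back right from x = 0.6: carry it round the front): round, 24 mm in diameter up to 44 mm, cap 18 mm in diameter above, 54 mm high, about 20 g. Origin: centre of its underside, z up.
- well (a point): Centre of the mouth of the empty middle well, at the top face of the block; z up. The well floor is 18 mm below.
- vial_1: Vial like the first, standing in the well at y = +48 mm of the box. Origin: centre of its underside.
- vial_3: Vial like the first, standing in the well at y = -48 mm of the box. Origin: centre of its underside.
- thimble_0: Bystander: white open paper-fibre tube, 33 mm in diameter, 88 mm high, on the bench. Origin: centre of its underside.
- reagent_0: Bystander: dropper bottle, 38 mm in diameter, 118 mm high, on the bench. Origin: centre of its underside.
Mind the look-alikes: they are no part of the job. What is shaped like the vial_2 but orange or purple is not meant.

How it is judged:
By the outcome, as a careful person would: the job done as asked, in the order asked, and still so for the second after the job is handed in, with the robot touching nothing.
It also fails if it takes over 72 s, if anything falls off the work surface, if the arm or the gripper's body presses on something with over 40 N, if the wrist force passes 120 N, or if a joint passes its speed limit or range.

ROBOT

A 6-joint arm with a two-finger parallel gripper is mounted at the origin on a cart in front of the work surface, level with it; the furniture and walls round the work are solid. World frame = base frame: x ahead of the robot, y to its left, z up, the work surface at z = 0. Lengths are in mm, angles in rad, forces in N, time in s.
With the tool pointing down it reaches from about 350 to 925 mm from the base axis. Payload 6.4 kg.
Tool frame: the origin (TCP) lies between the finger pads, 19 mm behind the fingertips; this is the grasp point; z points along the fingers, y is the line along which they close (so a half turn about z gives the same grasp; the last joint's range is limited). The gripper opens to 85 mm and grips with 20 to 120 N. Pads are 22 mm wide; open, the fingers measure 114 mm over their backs; the gripper's body (76 mm by 85 mm) begins 54 mm behind the grasp point. The pads swing forward as they close: fully open they stand 13 mm farther back than shut.
Start: joints at [0.96, 0.245, 1.558, -0, 1.339, -0.174], TCP at [274.976, 588.984, 249.99] pointing down, gripper open.
Joint ranges: [-3.13, 3.13], [-1.02, 2.26], [0.13, 2.54], [-0.95, 4.09], [0.21, 2.88], [-2.74, 2.74]. Speed limits (rad/s): [2.57, 2.57, 3.14, 3.14, 3.14, 3.14].

INTERFACE

Orientations are given as a 3x3 rotation matrix whose columns are the frame's x, y, z axes.
In Python, from station import ctrl, cams gives the robot as it stands.
- The arm moves only by the shell command python3 -m jog 'ROWS' [FORCE]. ROWS is JSON, a list of rows, each an object of numbers: "dx", "dy", "dz": the shift along the tool's x, y, z in m; "ax", "ay", "az": the turn, a rotation vector about the tool's x, y, z in rad; "claw": the closure, from 0 (fully open) to 1 (shut). In form: [{"dx": .., "dy": .., "dz": .., "ax": .., "ay": .., "az": .., "claw": ..}, ...]. A call has 1 to 5 rows; each row is the pose to reach, as a shift and turn from the pose commanded when the call began, along the tool's axes at that moment; what a row does not reach only later rows make up. A row lasts 1/8 s, in which the tool goes at most 62.5 mm and 10.7 degrees, less where a joint would pass 70% of its speed; a pose out of reach is approached as far as the arm can. A call with a gripper value outside its range is refused whole. The fingers move at their own pace and stop on an object; FORCE is the grip in N (left out, the last holds). Time passes only in rows, so rows that repeat a pose let the fingers close. It gives the time, the measured TCP pose, the force, the opening and the grip force at its end, in the units of the state.
- ctrl.sense(): the state, without advancing time (a new reading comes with each control period).
- cams.get_image(name): name is "side" or "top"; returns (picture, depth): 480x640x3 uint8, red, green, blue; 480x640 float32, mm along the optical axis (not along the pixel's ray), 0 where there is no reading.
- cams.camera_info(name): a dict with "camera_matrix" (3x3 intrinsics, pixels), "rvec" (rotation vector, rad) and "tvec" (3), from world to camera coordinates, as OpenCV has them. Camera axes: x right, y down, z forward; pixel columns grow to the right and rows downward; lengths in mm; the calibration is good to about 2 mm. A picture is of the moment at which its call begins. camera_info takes no time and is no camera call.
- ctrl.sign_off(): hands the job in; it is judged then, once.
The state is a dict: "time": time; "joint_positions": joint angles; "qd": joint speeds; "tau": joint torques, N m; "tcp_pos": TCP position; "eef_rot": TCP orientation; "wrist_force": force on the tool from outside, world axes, zero at the start; "torque": the same for the moment, N m; "gripper_width": opening from 0.0 (shut) to 1.0 (fully open); "grasp_force": force on a finger pad.
Only numpy, scipy, OpenCV 4.12 (cv2) and the standard library are available. Lean on these libraries where they do the work, as an engineer would, in place of code of your own. Each camera call takes 0.05 s, during which the arm holds its last target. There are 200 camera calls.

## Working session

There is one attempt and no reset: what is moved stays moved. The work goes in short steps, Python scripts to look and compute and a shell command to move; the robot and the scene stay as the last step left them, time stands still between calls to the robot, and variables do not carry over. Pictures are saved under pics/ and viewed, at most 10 in all, crops included, and the job is handed in when it is done.

```bash
ls; mkdir -p pics; cat > h.py <<'E'
import numpy as np, cv2
from station import ctrl, cams
def grab(n,tag):
    im,d=cams.get_image(n); cv2.imwrite(f'pics/{tag}.png',cv2.cvtColor(im,cv2.COLOR_RGB2BGR)); np.save(f'/tmp/{tag}.npy',d); return im,d
def cal(n):
    c=cams.camera_info(n); R=cv2.Rodrigues(np.array(c['rvec'],float))[0]; return np.array(c['camera_matrix']),R,np.array(c['tvec'],float).ravel()
def ray(n,u,v):
    K,R,t=cal(n); d=R.T@np.linalg.solve(K,[u,v,1.]); return -R.T@t,d
def onz(n,u,v,z):
    o,d=ray(n,u,v); return o+d*(z-o[2])/d[2]
def cloud(n,dep):
    K,R,t=cal(n); v,u=np.mgrid[:480,:640]; p=np.stack([(u-K[0,2])/K[0,0]*dep,(v-K[1,2])/K[1,1]*dep,dep],-1)-t
    return p@R   # world points HxWx3
def proj(n,P):
    K,R,t=cal(n); q=K@(R@np.array(P,float)+t); return q[:2]/q[2]
E
python3 - <<'E'
from h import *
a,_=grab('top','t0'); b,_=grab('side','s0')
for n in('top','side'): print(n,cal(n)[0].tolist(),ray(n,320,240))
s=ctrl.sense(); print(s['time'],s['tcp_pos'],s['eef_rot'],s['wrist_force'],s['gripper_width'])
E
```

```text
pics
top [[437.12216412444394, 0.0, 312.0625447189601], [0.0, 437.12216412444394, 239.82533192543232], [0.0, 0.0, 1.0]] (array([ 389.25768441,  -23.15672428, 1043.75333623]), array([ 0.13501645,  0.00358434, -0.99100333]))
side [[558.2890124525944, 0.0, 313.699154669434], [0.0, 558.2890124525944, 238.9736883414136], [0.0, 0.0, 1.0]] (array([  198.13013699, -1217.6696936 ,   761.46401661]), array([ 0.24093949,  0.84302385, -0.48102983]))
0.1 [274.6981405  588.58761189 249.01320555] [[-9.06116258e-01  4.23027644e-01 -9.68894210e-04]
 [ 4.23028661e-01  9.06115196e-01 -1.41557609e-03]
 [ 2.79101950e-04 -1.69254653e-03 -9.99998529e-01]] [-0.38288815  0.57008283 -0.131672  ] 0.9982699989983972
```

View pics/t0.png

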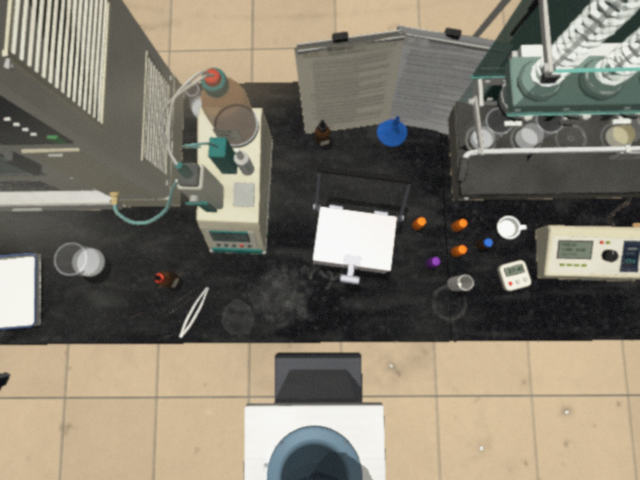

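View pics/s0.png

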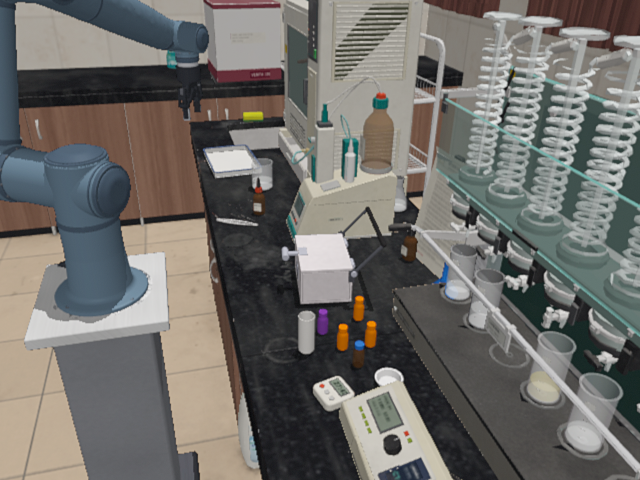

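The top view shows the white box at (355,238) with its roller handle at (350,273) on the robot side and the rest bow behind at (362,190). The vial-shaped candidates in the top view are orange (419,223), (460,225) and (459,250), purple (434,261), and one with a brown body and blue cap at (488,243), seen in the side view at (358,353). The blue-capped one fits, since orange and purple are excluded. I'll confirm it in a crop and measure.

```bash
cat > m.py <<'E'
from h import *
im=cv2.imread('pics/t0.png'); d=np.load('/tmp/t0.npy'); P=cloud('top',d)
u0,u1,v0,v1=300,415,190,295
m=np.zeros((480,640),bool); m[v0:v1,u0:u1]=True
lid=m&(P[...,2]>84)&(P[...,2]<100)&(im.min(-1)>200)
n,l,st,c=cv2.connectedComponentsWithStats(lid.astype(np.uint8)); k=1+st[1:,4].argmax(); L=l==k
L2=cv2.morphologyEx(L.astype(np.uint8),cv2.MORPH_OPEN,np.ones((15,15)))>0
q=P[L2]; print('lid z',np.median(q[:,2]),'n',L2.sum())
vv,uu=np.where(L2); pts=np.array([onz('top',u,v,np.median(q[:,2]))[:2] for u,v in zip(uu,vv)],np.float32)
r=cv2.minAreaRect(pts); print('rect',r,cv2.boxPoints(r).tolist())
hm=m&(P[...,2]>60)&(P[...,2]<115)&~L2; hm[:262]=False
vv,uu=np.where(hm); print('handle px',len(uu),uu.min(),uu.max(),vv.min(),vv.max())
s=P[hm]; print('hz',np.percentile(s[:,2],[10,50,90]),'mean',s.mean(0))
hb=hm.copy(); hb[:277]=False; vv,uu=np.where(hb); pp=np.array([onz('top',u,v,97)[:2] for u,v in zip(uu,vv)],np.float32); print('bar',cv2.minAreaRect(pp),pp.mean(0))
# vial cap: blue
def blue(n,f,dd,box):
    im=cv2.imread(f); h=cv2.cvtColor(im,cv2.COLOR_BGR2HSV); b=cv2.inRange(h,(105,120,70),(125,255,255))>0
    mm=np.zeros_like(b); mm[box[2]:box[3],box[0]:box[1]]=1; b&=mm; v,u=np.where(b); print(n,len(u),u.mean(),v.mean(),u.min(),u.max(),v.min(),v.max(),np.median(cloud(n,dd)[b],0)); return u.mean(),v.mean()
u,v=blue('top','pics/t0.png',d,(475,500,230,255)); print('vial@54',onz('top',u,v,53))
ds=np.load('/tmp/s0.npy'); u,v=blue('side','pics/s0.png',ds,(345,370,335,370)); print('side@49',onz('side',u,v,50))
# bystander thimble, others rough
for nm,(a,b) in dict(thim=(460,283),o1=(419,223),o2=(460,225),o3=(459,250),pur=(434,261)).items(): print(nm,P[b,a])
a=cv2.resize(im[195:305,300:520],None,fx=3,fy=3); b=cv2.resize(cv2.imread('pics/s0.png')[290:380,280:400],None,fx=2.5,fy=2.5)
o=np.zeros((330+225,660,3),np.uint8); o[:330]=a; o[330:,:300]=b; cv2.imwrite('pics/crop1.png',o)
E
python3 m.py
```

```text
lid z 95.05353495866237 n 2878
rect ((517.9630126953125, -90.71085357666016), (163.4180450439453, 120.88848876953125), 88.08853149414062) [[454.82696533203125, -170.3582763671875], [575.648193359375, -174.39053344726562], [581.0990600585938, -11.063430786132812], [460.27783203125, -7.0311737060546875]]
handle px 358 323 391 262 283
hz [72.06984591 94.7060675  98.9706411 ] mean [450.56859463 -89.84286957  91.09384145]
bar ((430.4505920410156, -83.3809814453125), (38.811180114746094, 12.885101318359375), 89.39807891845703) [431.8114  -84.50866]
top 82 487.9634146341463 242.15853658536585 483 493 238 247 [ 514.66221253 -400.2415688    53.86946558]
vial@54 [ 514.55711346 -399.89900075   53.        ]
side 89 358.76404494382024 344.55056179775283 354 364 340 349 [ 514.66046698 -406.60631703   52.94945485]
side@49 [ 515.63484562 -402.9002282    50.        ]
thim [ 424.64288171 -345.93282815    8.258663  ]
o1 [ 560.42630851 -246.11620867   54.30139445]
o2 [ 554.72282773 -339.09731328   53.33469696]
o3 [ 497.32043886 -333.37295465   54.41101626]
pur [ 473.09554487 -276.2142549    53.80354707]
```

View pics/crop1.png

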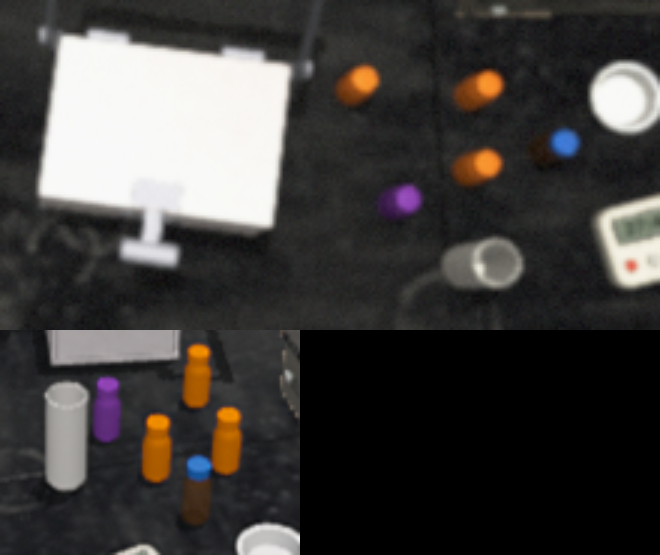

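The crop confirms vial_2: brown glass with a blue cap, top (488,242), side (359,345), at about (515,-401). All other vials are orange or purple. Next I'll refine the box yaw and handle position.

```bash
cat >> h.py <<'E'
def tool(target,R=None,yaw=None):
    "shift in tool axes (m) from current measured pose to world target; az to bring tool y to world heading yaw"
    s=ctrl.sense(); Rt=np.array(s['eef_rot']); d=Rt.T@(np.array(target,float)-s['tcp_pos'])/1000
    az=None
    if yaw is not None: az=-(yaw-np.arctan2(Rt[1,1],Rt[0,1]))
    return np.round(d,4),az
E
cat > m2.py <<'E'
from h import *
im=cv2.imread('pics/t0.png')
m=np.zeros((480,640),np.uint8); m[195:295,300:415]=1
g=im.min(-1); w=((g>225)&(m>0)).astype(np.uint8); w=cv2.morphologyEx(w,cv2.MORPH_OPEN,np.ones((3,3)))
n,l,st,c=cv2.connectedComponentsWithStats(w); k=1+st[1:,4].argmax(); L=(l==k).astype(np.uint8); L=cv2.morphologyEx(L,cv2.MORPH_OPEN,cv2.getStructuringElement(cv2.MORPH_ELLIPSE,(13,13)))
cs=max(cv2.findContours(L,0,2)[0],key=cv2.contourArea)
pts=np.array([onz('top',*p[0],94)[:2] for p in cs],np.float32); r=cv2.minAreaRect(pts); print('lid',r); print(cv2.boxPoints(r).round(1).tolist())
cs=((g>90)&(m>0)).astype(np.uint8); cs[:274]=0; cs[:,:335]=0; cs[:,366:]=0
v,u=np.where(cs); print(u.min(),u.max(),v.min(),v.max()); pp=np.array([onz('top',a,b,97)[:2] for a,b in zip(u,v)],np.float32); print('bar',cv2.minAreaRect(pp))
print(g[268:288:1,340:362:3])
E
python3 m2.py
```

```text
Traceback (most recent call last):
  File "m2.py", line 7, in <module>
    pts=np.array([onz('top',*p[0],94)[:2] for p in cs],np.float32); r=cv2.minAreaRect(pts); print('lid',r); print(cv2.boxPoints(r).round(1).tolist())
                  ~~~^^^^^^^^^^^^^^^^
  File "h.py", line 10, in onz
    o,d=ray(n,u,v); return o+d*(z-o[2])/d[2]
        ~~~^^^^^^^
  File "h.py", line 8, in ray
    K,R,t=cal(n); d=R.T@np.linalg.solve(K,[u,v,1.]); return -R.T@t,d
          ~~~^^^
  File "h.py", line 6, in cal
    c=cams.camera_info(n); R=cv2.Rodrigues(np.array(c['rvec'],float))[0]; return np.array(c['camera_matrix']),R,np.array(c['tvec'],float).ravel()
ValueError: time passes only in moves, steps and waits
```

```bash
sed -i 's/^import numpy as np, cv2/import numpy as np, cv2, functools/; s/^def cal/@functools.lru_cache\ndef cal/' h.py; python3 m2.py
```

```text
lid ((523.149169921875, -95.55581665039062), (166.57818603515625, 118.38565826416016), 81.33907318115234)
[[452.1000061035156, -169.0], [569.0999755859375, -186.8000030517578], [594.2000122070312, -22.100000381469727], [477.20001220703125, -4.300000190734863]]
340 359 274 283
bar ((433.73931884765625, -82.33916473388672), (40.91548156738281, 19.366416931152344), 88.97078704833984)
[[ 27  44  58 227 219 105  89 102]
 [ 27  33  42 228 221  73  60  87]
 [ 33  28  41 226 221  34  37  63]
 [ 31  28  55 226 219  24  14  32]
 [ 40  32  65 228 208  27  19  18]
 [ 57  52  78 229 194  24  18  19]
 [ 79 102 105 226 183  22  19  25]
 [106 166 156 210 170  66  36  20]
 [125 203 193 197 174 132  84  26]
 [142 221 216 212 192 179 133  25]
 [148 223 225 224 217 208 168  30]
 [140 211 220 223 223 224 183  27]
 [117 176 197 210 218 222 180  29]
 [ 79 130 161 176 194 208 170  38]
 [ 47  80 106 122 153 177 145  32]
 [ 42  48  51  69 100 120 100  40]
 [ 41  40  30  31  48  57  59  42]
 [ 40  40  29  15  23  25  35  37]
 [ 42  40  22  27  13  18  18  36]
 [ 35  36  28  19  21   7  21  24]]
```

```bash
python3 - <<'E'
from h import *
for t in [(350,310,250),(360,40,230),(434,-82,180)]: print(t,tool(t,yaw=1.4198))
E
```

```text
(350, 310, 250) (array([-0.1861, -0.2206, -0.0007]), np.float64(-0.2857884056002027))
(360, 40, 230) (array([-0.3094, -0.461 ,  0.0197]), np.float64(-0.2857884056002027))
(434, -82, 180) (array([-0.428 , -0.5401,  0.0698]), np.float64(-0.2857884056002027))
```

```bash
python3 -m jog '[{"dx":-0.037,"dy":-0.044,"dz":0,"az":-0.06,"claw":0},{"dx":-0.074,"dy":-0.088,"az":-0.12,"claw":0},{"dx":-0.111,"dy":-0.132,"az":-0.18,"claw":0},{"dx":-0.149,"dy":-0.176,"az":-0.24,"claw":0},{"dx":-0.186,"dy":-0.220,"az":-0.2855,"claw":0}]' 40; python3 - <<'E'
from h import *
for t in [(360,40,230),(434,-82,180),(434.2,-82.1,90.5)]: print(t,tool(t,yaw=1.4198))
E
```

```text
(360, 40, 230) (array([-0.3094, -0.461 ,  0.0197]), np.float64(-0.2857884056002027))
(434, -82, 180) (array([-0.428 , -0.5401,  0.0698]), np.float64(-0.2857884056002027))
(434.2, -82.1, 90.5) (array([-0.4283, -0.54  ,  0.1593]), np.float64(-0.2857884056002027))$[0]: bad value
```

```bash
python3 -m jog '[{"dx":-0.037,"dy":-0.044,"dz":0,"ax":0,"ay":0,"az":-0.06,"claw":0},{"dx":-0.074,"dy":-0.088,"dz":0,"ax":0,"ay":0,"az":-0.12,"claw":0},{"dx":-0.111,"dy":-0.132,"dz":0,"ax":0,"ay":0,"az":-0.18,"claw":0},{"dx":-0.149,"dy":-0.176,"dz":0,"ax":0,"ay":0,"az":-0.24,"claw":0},{"dx":-0.186,"dy":-0.220,"dz":0,"ax":0,"ay":0,"az":-0.2855,"claw":0}]' 40; python3 - <<'E'
from h import *
for t in [(360,40,230),(434,-82,180),(434.2,-82.1,90.5)]: print(t,tool(t,yaw=1.4198))
E
```

```text
time: 0.72
tcp_pos: [350.4, 309.1, 249.6]
eef_rot: [[-0.989, 0.149, -0.0], [0.149, 0.989, -0.0], [0.0, -0.0, -1.0]]
wrist_force: [1.9, 0.3, 0.0]
gripper_width: 0.996
grasp_force: 0.0
(360, 40, 230) (array([-0.0495, -0.2647,  0.0197]), np.float64(0.0018021517138278043))
(434, -82, 180) (array([-0.1408, -0.3743,  0.0698]), np.float64(0.0018021517138278043))
(434.2, -82.1, 90.5) (array([-0.1411, -0.3744,  0.1593]), np.float64(0.0018021517138278043))
```

```bash
python3 -m jog '[{"dx":-0.012,"dy":-0.061,"dz":0,"ax":0,"ay":0,"az":0,"claw":0},{"dx":-0.024,"dy":-0.122,"dz":0,"ax":0,"ay":0,"az":0,"claw":0},{"dx":-0.036,"dy":-0.183,"dz":0.005,"ax":0,"ay":0,"az":0,"claw":0},{"dx":-0.05,"dy":-0.243,"dz":0.01,"ax":0,"ay":0,"az":0,"claw":0},{"dx":-0.08,"dy":-0.295,"dz":0.02,"ax":0,"ay":0,"az":0,"claw":0}]'; python3 -m jog '[{"dx":-0.03,"dy":-0.04,"dz":0.02,"ax":0,"ay":0,"az":0,"claw":0},{"dx":-0.062,"dy":-0.08,"dz":0.05,"ax":0,"ay":0,"az":0,"claw":0},{"dx":-0.062,"dy":-0.08,"dz":0.05,"ax":0,"ay":0,"az":0,"claw":0}]';python3 - <<'E'
from h import *
im,d=grab('top','t1')
for t in [(434.2,-82.1,90.5)]: print(t,tool(t,yaw=1.4198))
s=ctrl.sense();print(s['wrist_force'],s['torque'])
E
```

```text
time: 1.35
tcp_pos: [384.8, 5.3, 230.2]
eef_rot: [[-0.988, 0.151, 0.003], [0.151, 0.988, -0.0], [-0.003, -0.0, -1.0]]
wrist_force: [1.7, -0.1, 0.3]
gripper_width: 1.0
grasp_force: 0.0
time: 1.72
tcp_pos: [433.3, -82.8, 176.6]
eef_rot: [[-0.988, 0.155, -0.007], [0.155, 0.988, 0.003], [0.007, 0.002, -1.0]]
wrist_force: [-0.0, 0.4, -0.3]
gripper_width: 0.999
grasp_force: 0.0
(434.2, -82.1, 90.5) (array([-0.0012, -0.0004,  0.0876]), np.float64(-0.0026560980086953734))
[ 0.72078303 -0.03829457 -0.08743972] [-0.01648027 -0.00940713 -0.01400566]
```

```bash
python3 -m jog '[{"dx":-0.001,"dy":0,"dz":0.04,"ax":0,"ay":0,"az":0,"claw":0},{"dx":-0.001,"dy":0,"dz":0.07,"ax":0,"ay":0,"az":0,"claw":0},{"dx":-0.001,"dy":0,"dz":0.087,"ax":0,"ay":0,"az":0,"claw":0},{"dx":-0.001,"dy":0,"dz":0.087,"ax":0,"ay":0,"az":0,"claw":0.3},{"dx":-0.001,"dy":0,"dz":0.087,"ax":0,"ay":0,"az":0,"claw":0.45}]' 40; python3 -m jog '[{"dx":0,"dy":0,"dz":0,"ax":0,"ay":0,"az":0,"claw":0.5},{"dx":0,"dy":0,"dz":0,"ax":0,"ay":0,"az":0,"claw":0.6},{"dx":0,"dy":0,"dz":0,"ax":0,"ay":0,"az":0,"claw":0.7},{"dx":0,"dy":0,"dz":0,"ax":0,"ay":0,"az":0,"claw":0.7},{"dx":0,"dy":0,"dz":0,"ax":0,"ay":0,"az":0,"claw":0.7}]' 40; python3 - <<'E'
from h import *
s=ctrl.sense(); print(s['tcp_pos'],s['wrist_force'],s['gripper_width'],s['grasp_force'])
c=np.array([523.1,-95.6]);x=np.array([.9886,-.1504]);H=np.r_[c+60*x,86]
import math
for th in np.arange(0,2.3,.2):
    r=150; p=np.r_[H[:2]+x*(-(r*math.cos(th))+4.5*math.sin(th)),86+r*math.sin(th)+4.5*math.cos(th)]
    print(round(th,2),p.round(1), 'tool shift from th=0: dx',round((150*math.cos(th)-4.5*math.sin(th)-150)/1000,4),'dz',round(-(150*math.sin(th)+4.5*math.cos(th)-4.5)/1000,4))
E
```

```text
time: 2.4
tcp_pos: [436.0, -81.1, 94.5]
eef_rot: [[-0.989, 0.15, 0.002], [0.15, 0.989, -0.001], [-0.003, -0.001, -1.0]]
wrist_force: [0.0, 0.5, -0.5]
gripper_width: 0.605
grasp_force: 0.0
time: 3.02
tcp_pos: [436.0, -82.6, 94.8]
eef_rot: [[-0.989, 0.15, 0.001], [0.15, 0.989, -0.003], [-0.001, -0.003, -1.0]]
wrist_force: [-4.0, -4.0, 7.5]
gripper_width: 0.457
grasp_force: 40.7
[435.95997605 -82.60971704  94.76044397] [-3.97777928 -4.02440189  7.51930647] 0.4571462683577645 40.69117248058319
0.0 [434.1 -82.1  90.5] tool shift from th=0: dx 0.0 dz -0.0
0.2 [438.  -82.6 120.2] tool shift from th=0: dx -0.0039 dz -0.0297
0.4 [447.6 -84.1 148.6] tool shift from th=0: dx -0.0136 dz -0.0581
0.6 [462.5 -86.4 174.4] tool shift from th=0: dx -0.0287 dz -0.0839
0.8 [482.3 -89.4 196.7] tool shift from th=0: dx -0.0487 dz -0.1062
1.0 [506.  -93.  214.7] tool shift from th=0: dx -0.0727 dz -0.1242
1.2 [532.8 -97.1 227.4] tool shift from th=0: dx -0.0998 dz -0.1369
1.4 [ 561.6 -101.5  234.6] tool shift from th=0: dx -0.1289 dz -0.1441
1.6 [ 591.2 -106.   235.8] tool shift from th=0: dx -0.1589 dz -0.1453
1.8 [ 620.4 -110.4  231.1] tool shift from th=0: dx -0.1885 dz -0.1406
2.0 [ 648.2 -114.6  220.5] tool shift from th=0: dx -0.2165 dz -0.13
2.2 [ 673.3 -118.4  204.6] tool shift from th=0: dx -0.2419 dz -0.1141
```

```bash
python3 -m jog '[{"dx":-0.001,"dy":0,"dz":-0.015,"ax":0,"ay":0,"az":0,"claw":0.7},{"dx":-0.004,"dy":0,"dz":-0.03,"ax":0,"ay":0,"az":0,"claw":0.7},{"dx":-0.008,"dy":0,"dz":-0.044,"ax":0,"ay":0,"az":0,"claw":0.7},{"dx":-0.0136,"dy":0,"dz":-0.058,"ax":0,"ay":0,"az":0,"claw":0.7},{"dx":-0.0136,"dy":0,"dz":-0.058,"ax":0,"ay":0,"az":0,"claw":0.7}]' 40
```

```text
time: 3.65
tcp_pos: [449.5, -84.6, 152.3]
eef_rot: [[-0.989, 0.15, 0.002], [0.15, 0.989, -0.003], [-0.003, -0.003, -1.0]]
wrist_force: [1.8, -7.2, -5.1]
gripper_width: 0.46
grasp_force: 41.2
```

```bash
python3 -m jog '[{"dx":-0.015,"dy":0,"dz":-0.026,"ax":0,"ay":0,"az":0,"claw":0.7},{"dx":-0.035,"dy":-0.0,"dz":-0.048,"ax":0,"ay":0,"az":0,"claw":0.7},{"dx":-0.059,"dy":-0.0,"dz":-0.066,"ax":0,"ay":0,"az":0,"claw":0.7},{"dx":-0.086,"dy":0,"dz":-0.079,"ax":0,"ay":0,"az":0,"claw":0.7},{"dx":-0.086,"dy":0,"dz":-0.079,"ax":0,"ay":0,"az":0,"claw":0.7}]' 40
```

```text
time: 4.28
tcp_pos: [534.1, -97.3, 230.1]
eef_rot: [[-0.989, 0.151, -0.001], [0.151, 0.989, -0.002], [0.001, -0.002, -1.0]]
wrist_force: [-3.8, -5.2, 0.9]
gripper_width: 0.46
grasp_force: 46.3
```

```bash
python3 -m jog '[{"dx":-0.0144,"dy":0,"dz":-0.0043,"ax":0,"ay":0,"az":0,"claw":0.7},{"dx":-0.029,"dy":0,"dz":-0.0072,"ax":0,"ay":0,"az":0,"claw":0.7},{"dx":-0.037,"dy":0,"dz":-0.008,"ax":0,"ay":0,"az":0,"claw":0.7},{"dx":-0.044,"dy":0,"dz":-0.0085,"ax":0,"ay":0,"az":0,"claw":0.7},{"dx":-0.0515,"dy":0,"dz":-0.0086,"ax":0,"ay":0,"az":0,"claw":0.7}]' 40
python3 - <<'E'
import math
f=lambda t:(150*math.cos(t)-4.5*math.sin(t), -(150*math.sin(t)+4.5*math.cos(t)))
for a in (1.55,1.75,1.95,2.1):
    print(a,[(round(a+k*.04,2),)+tuple(round((p-q)/1000,4) for p,q in zip(f(a+k*.04),f(a))) for k in range(1,6)])
E
```

```text
time: 4.9
tcp_pos: [583.7, -104.7, 238.8]
eef_rot: [[-0.989, 0.151, -0.002], [0.151, 0.989, -0.001], [0.002, -0.002, -1.0]]
wrist_force: [-3.5, -3.2, 0.4]
gripper_width: 0.457
grasp_force: 42.9
1.55 [(1.59, -0.006, 0.0002), (1.63, -0.012, 0.0006), (1.67, -0.018, 0.0012), (1.71, -0.0239, 0.0021), (1.75, -0.0298, 0.0033)]
1.75 [(1.79, -0.0058, 0.0014), (1.83, -0.0116, 0.003), (1.87, -0.0173, 0.0048), (1.91, -0.023, 0.0068), (1.95, -0.0285, 0.0091)]
1.95 [(1.99, -0.0055, 0.0025), (2.03, -0.0108, 0.0052), (2.07, -0.0161, 0.0081), (2.11, -0.0212, 0.0113), (2.15, -0.0262, 0.0146)]
2.1 [(2.14, -0.005, 0.0033), (2.18, -0.0099, 0.0068), (2.22, -0.0147, 0.0104), (2.26, -0.0192, 0.0143), (2.3, -0.0237, 0.0184)]
```

```bash
python3 -m jog '[{"dx":-0.006,"dy":0,"dz":0.0002,"ax":0,"ay":0,"az":0,"claw":0.7},{"dx":-0.012,"dy":0,"dz":0.0006,"ax":0,"ay":0,"az":0,"claw":0.7},{"dx":-0.018,"dy":0,"dz":0.0012,"ax":0,"ay":0,"az":0,"claw":0.7},{"dx":-0.024,"dy":0,"dz":0.0021,"ax":0,"ay":0,"az":0,"claw":0.7},{"dx":-0.03,"dy":0,"dz":0.0033,"ax":0,"ay":0,"az":0,"claw":0.7}]' 40
python3 -m jog '[{"dx":0,"dy":0,"dz":0,"ax":0,"ay":0,"az":0,"claw":0.7},{"dx":-0.003,"dy":0,"dz":0.0007,"ax":0,"ay":0,"az":0,"claw":0.7},{"dx":-0.006,"dy":0,"dz":0.0014,"ax":0,"ay":0,"az":0,"claw":0.7},{"dx":-0.006,"dy":0,"dz":0.0014,"ax":0,"ay":0,"az":0,"claw":0.7}]' 40
```

```text
time: 5.52
tcp_pos: [614.2, -109.3, 235.9]
eef_rot: [[-0.989, 0.151, 0.0], [0.151, 0.989, -0.001], [-0.0, -0.001, -1.0]]
wrist_force: [-1.6, -5.1, 4.4]
gripper_width: 0.458
grasp_force: 41.1
time: 6.02
tcp_pos: [620.3, -110.2, 234.5]
eef_rot: [[-0.989, 0.151, 0.001], [0.151, 0.989, -0.001], [-0.001, -0.001, -1.0]]
wrist_force: [-1.1, -4.9, 3.9]
gripper_width: 0.454
grasp_force: 40.6
```

```bash
cat > chk.py <<'E'
import sys; from h import *
s=ctrl.sense(); f=np.array(s['wrist_force']); p=np.array(s['tcp_pos']); x=np.array([.9886,-.1504]); H=np.array([582.4,-104.6])
X=(p[:2]-H)@x; th=np.arctan2(p[2]-90.3,-X); fx=f[:2]@x
ft=fx*np.sin(th)+f[2]*np.cos(th); fr=-fx*np.cos(th)+f[2]*np.sin(th)
print('th %.3f Ft %.2f Fr %.2f Fy %.2f'%(th,ft,fr,f[:2]@[.1504,.9886]), 't',s['time'],'w',round(s['gripper_width'],3)); sys.exit(ft<float(sys.argv[1]))
E
python3 chk.py -3
J="python3 -m jog"
python3 -m jog '[{"dx":-0.0015,"dy":0,"dz":0.0004,"ax":0,"ay":0,"az":0,"claw":0.7},{"dx":-0.0029,"dy":0,"dz":0.0008,"ax":0,"ay":0,"az":0,"claw":0.7},{"dx":-0.0029,"dy":0,"dz":0.0008,"ax":0,"ay":0,"az":0,"claw":0.7}]' >/dev/null; python3 chk.py -3.5 && python3 -m jog '[{"dx":-0.0015,"dy":0,"dz":0.0004,"ax":0,"ay":0,"az":0,"claw":0.7},{"dx":-0.0028,"dy":0,"dz":0.0009,"ax":0,"ay":0,"az":0,"claw":0.7},{"dx":-0.0028,"dy":0,"dz":0.0009,"ax":0,"ay":0,"az":0,"claw":0.7}]' >/dev/null; python3 chk.py -3.5 && python3 -m jog '[{"dx":-0.0015,"dy":0,"dz":0.0004,"ax":0,"ay":0,"az":0,"claw":0.7},{"dx":-0.0028,"dy":0,"dz":0.001,"ax":0,"ay":0,"az":0,"claw":0.7},{"dx":-0.0028,"dy":0,"dz":0.001,"ax":0,"ay":0,"az":0,"claw":0.7}]' >/dev/null; python3 chk.py -3.5
```

```text
th 1.830 Ft -1.33 Fr 3.70 Fy -5.05 t 6.025 w 0.454
th 1.850 Ft -2.23 Fr 3.69 Fy -5.46 t 6.4 w 0.452
th 1.850 Ft -2.23 Fr 3.69 Fy -5.46 t 6.4 w 0.452
th 1.850 Ft -2.23 Fr 3.69 Fy -5.46 t 6.4 w 0.452False
False
False
False
```

```bash
sed -i 's/sys.exit(ft/sys.exit(int(ft/; s/argv\[1\]))$/argv[1])))/' chk.py
python3 -m jog '[{"dx":0,"dy":0,"dz":0,"ax":0,"ay":0,"az":0,"claw":0.7}]' >/dev/null; python3 chk.py -4 && python3 -m jog '[{"dx":-0.0015,"dy":0,"dz":0.0004,"ax":0,"ay":0,"az":0,"claw":0.7},{"dx":-0.0028,"dy":0,"dz":0.0009,"ax":0,"ay":0,"az":0,"claw":0.7},{"dx":-0.0028,"dy":0,"dz":0.0009,"ax":0,"ay":0,"az":0,"claw":0.7}]' >/dev/null; python3 chk.py -4 && python3 -m jog '[{"dx":-0.0015,"dy":0,"dz":0.0004,"ax":0,"ay":0,"az":0,"claw":0.7},{"dx":-0.0028,"dy":0,"dz":0.001,"ax":0,"ay":0,"az":0,"claw":0.7},{"dx":-0.0028,"dy":0,"dz":0.001,"ax":0,"ay":0,"az":0,"claw":0.7}]' >/dev/null; python3 chk.py -4
```

```text
th 1.850 Ft -1.44 Fr 3.88 Fy -5.80 t 6.525 w 0.453
th 1.870 Ft -0.99 Fr 2.96 Fy -5.83 t 6.9 w 0.457
th 1.890 Ft -1.47 Fr 4.39 Fy -4.84 t 7.275 w 0.458
```

Baseline tangential force is about −1.4 N ± 0.5 and there's no contact yet. I'll continue with force-gated 3 mm steps.

```bash

python3 -m jog '[{"dx":-0.0014,"dy":0,"dz":0.0005,"ax":0,"ay":0,"az":0,"claw":0.7},{"dx":-0.0028,"dy":0,"dz":0.001,"ax":0,"ay":0,"az":0,"claw":0.7},{"dx":-0.0028,"dy":0,"dz":0.001,"ax":0,"ay":0,"az":0,"claw":0.7}]' >/dev/null; python3 chk.py -3.5 && python3 -m jog '[{"dx":-0.0014,"dy":0,"dz":0.0005,"ax":0,"ay":0,"az":0,"claw":0.7},{"dx":-0.0028,"dy":0,"dz":0.0011,"ax":0,"ay":0,"az":0,"claw":0.7},{"dx":-0.0028,"dy":0,"dz":0.0011,"ax":0,"ay":0,"az":0,"claw":0.7}]' >/dev/null; python3 chk.py -3.5 && python3 -m jog '[{"dx":-0.0014,"dy":0,"dz":0.0005,"ax":0,"ay":0,"az":0,"claw":0.7},{"dx":-0.0028,"dy":0,"dz":0.0011,"ax":0,"ay":0,"az":0,"claw":0.7},{"dx":-0.0028,"dy":0,"dz":0.0011,"ax":0,"ay":0,"az":0,"claw":0.7}]' >/dev/null; python3 chk.py -3.5 && python3 -m jog '[{"dx":-0.0014,"dy":0,"dz":0.0006,"ax":0,"ay":0,"az":0,"claw":0.7},{"dx":-0.0027,"dy":0,"dz":0.0012,"ax":0,"ay":0,"az":0,"claw":0.7},{"dx":-0.0027,"dy":0,"dz":0.0012,"ax":0,"ay":0,"az":0,"claw":0.7}]' >/dev/null; python3 chk.py -3.5
```

```text
th 1.911 Ft -1.62 Fr 4.05 Fy -5.18 t 7.65 w 0.456
th 1.931 Ft -1.34 Fr 4.18 Fy -5.40 t 8.025 w 0.454
th 1.952 Ft -1.10 Fr 5.56 Fy -5.22 t 8.4 w 0.452
th 1.972 Ft -2.02 Fr 5.08 Fy -5.00 t 8.775 w 0.458
```

```bash

python3 -m jog '[{"dx":-0.0014,"dy":0,"dz":0.0006,"ax":0,"ay":0,"az":0,"claw":0.7},{"dx":-0.0027,"dy":0,"dz":0.0012,"ax":0,"ay":0,"az":0,"claw":0.7},{"dx":-0.0027,"dy":0,"dz":0.0012,"ax":0,"ay":0,"az":0,"claw":0.7}]' >/dev/null; python3 chk.py -3.5 && python3 -m jog '[{"dx":-0.0014,"dy":0,"dz":0.0006,"ax":0,"ay":0,"az":0,"claw":0.7},{"dx":-0.0027,"dy":0,"dz":0.0012,"ax":0,"ay":0,"az":0,"claw":0.7},{"dx":-0.0027,"dy":0,"dz":0.0012,"ax":0,"ay":0,"az":0,"claw":0.7}]' >/dev/null; python3 chk.py -3.5 && python3 -m jog '[{"dx":-0.0014,"dy":0,"dz":0.0006,"ax":0,"ay":0,"az":0,"claw":0.7},{"dx":-0.0027,"dy":0,"dz":0.0013,"ax":0,"ay":0,"az":0,"claw":0.7},{"dx":-0.0027,"dy":0,"dz":0.0013,"ax":0,"ay":0,"az":0,"claw":0.7}]' >/dev/null; python3 chk.py -3.5 && python3 -m jog '[{"dx":-0.0014,"dy":0,"dz":0.0006,"ax":0,"ay":0,"az":0,"claw":0.7},{"dx":-0.0027,"dy":0,"dz":0.0013,"ax":0,"ay":0,"az":0,"claw":0.7},{"dx":-0.0027,"dy":0,"dz":0.0013,"ax":0,"ay":0,"az":0,"claw":0.7}]' >/dev/null; python3 chk.py -3.5
```

```text
th 1.992 Ft -1.27 Fr 5.62 Fy -4.76 t 9.15 w 0.457
th 2.011 Ft -1.36 Fr 5.32 Fy -4.77 t 9.525 w 0.453
th 2.032 Ft -1.28 Fr 5.27 Fy -5.20 t 9.9 w 0.455
th 2.052 Ft -1.97 Fr 5.46 Fy -5.45 t 10.275 w 0.456
```

```bash

python3 -m jog '[{"dx":-0.0014,"dy":0,"dz":0.0006,"ax":0,"ay":0,"az":0,"claw":0.7},{"dx":-0.0027,"dy":0,"dz":0.0013,"ax":0,"ay":0,"az":0,"claw":0.7},{"dx":-0.0027,"dy":0,"dz":0.0013,"ax":0,"ay":0,"az":0,"claw":0.7}]' >/dev/null; python3 chk.py -3.5 && python3 -m jog '[{"dx":-0.0013,"dy":0,"dz":0.0007,"ax":0,"ay":0,"az":0,"claw":0.7},{"dx":-0.0026,"dy":0,"dz":0.0014,"ax":0,"ay":0,"az":0,"claw":0.7},{"dx":-0.0026,"dy":0,"dz":0.0014,"ax":0,"ay":0,"az":0,"claw":0.7}]' >/dev/null; python3 chk.py -3.5 && python3 -m jog '[{"dx":-0.0013,"dy":0,"dz":0.0007,"ax":0,"ay":0,"az":0,"claw":0.7},{"dx":-0.0026,"dy":0,"dz":0.0015,"ax":0,"ay":0,"az":0,"claw":0.7},{"dx":-0.0026,"dy":0,"dz":0.0015,"ax":0,"ay":0,"az":0,"claw":0.7}]' >/dev/null; python3 chk.py -3.5 && python3 -m jog '[{"dx":-0.0013,"dy":0,"dz":0.0007,"ax":0,"ay":0,"az":0,"claw":0.7},{"dx":-0.0026,"dy":0,"dz":0.0015,"ax":0,"ay":0,"az":0,"claw":0.7},{"dx":-0.0026,"dy":0,"dz":0.0015,"ax":0,"ay":0,"az":0,"claw":0.7}]' >/dev/null; python3 chk.py -3.5
```

```text
th 2.072 Ft -0.59 Fr 5.69 Fy -5.32 t 10.65 w 0.455
th 2.092 Ft -1.25 Fr 5.42 Fy -4.16 t 11.025 w 0.455
th 2.112 Ft -0.91 Fr 5.69 Fy -4.79 t 11.4 w 0.452
th 2.132 Ft -0.99 Fr 6.22 Fy -3.45 t 11.775 w 0.451
```

```bash

python3 -m jog '[{"dx":-0.0014,"dy":0,"dz":0.0006,"ax":0,"ay":0,"az":0,"claw":0.7},{"dx":-0.0027,"dy":0,"dz":0.0013,"ax":0,"ay":0,"az":0,"claw":0.7},{"dx":-0.0027,"dy":0,"dz":0.0013,"ax":0,"ay":0,"az":0,"claw":0.7}]' >/dev/null; python3 chk.py -3.3 && python3 -m jog '[{"dx":-0.0013,"dy":0,"dz":0.0007,"ax":0,"ay":0,"az":0,"claw":0.7},{"dx":-0.0026,"dy":0,"dz":0.0014,"ax":0,"ay":0,"az":0,"claw":0.7},{"dx":-0.0026,"dy":0,"dz":0.0014,"ax":0,"ay":0,"az":0,"claw":0.7}]' >/dev/null; python3 chk.py -3.3 && python3 -m jog '[{"dx":-0.0013,"dy":0,"dz":0.0008,"ax":0,"ay":0,"az":0,"claw":0.7},{"dx":-0.0025,"dy":0,"dz":0.0015,"ax":0,"ay":0,"az":0,"claw":0.7},{"dx":-0.0025,"dy":0,"dz":0.0015,"ax":0,"ay":0,"az":0,"claw":0.7}]' >/dev/null; python3 chk.py -3.3 && python3 -m jog '[{"dx":-0.0013,"dy":0,"dz":0.0008,"ax":0,"ay":0,"az":0,"claw":0.7},{"dx":-0.0025,"dy":0,"dz":0.0016,"ax":0,"ay":0,"az":0,"claw":0.7},{"dx":-0.0025,"dy":0,"dz":0.0016,"ax":0,"ay":0,"az":0,"claw":0.7}]' >/dev/null; python3 chk.py -3.3
```

```text
th 2.152 Ft -0.41 Fr 5.27 Fy -4.30 t 12.15 w 0.457
th 2.172 Ft -1.05 Fr 5.25 Fy -4.33 t 12.525 w 0.456
th 2.191 Ft -0.43 Fr 5.31 Fy -4.67 t 12.9 w 0.454
th 2.211 Ft -1.35 Fr 5.43 Fy -4.77 t 13.275 w 0.453
```

```bash
python3 - <<'E'
from h import *
im,d=grab('side','s2'); cv2.imwrite('pics/s2c.png',cv2.resize(cv2.cvtColor(im,4)[130:320,240:460],None,fx=3,fy=3))
E
python3 -m jog '[{"dx":-0.0012,"dy":0,"dz":0.0008,"ax":0,"ay":0,"az":0,"claw":0.7},{"dx":-0.0024,"dy":0,"dz":0.0017,"ax":0,"ay":0,"az":0,"claw":0.7},{"dx":-0.0024,"dy":0,"dz":0.0017,"ax":0,"ay":0,"az":0,"claw":0.7}]' >/dev/null; python3 chk.py -3.3
```

```text
th 2.230 Ft -0.86 Fr 4.62 Fy -4.53 t 13.7 w 0.456
```

View pics/s2c.png

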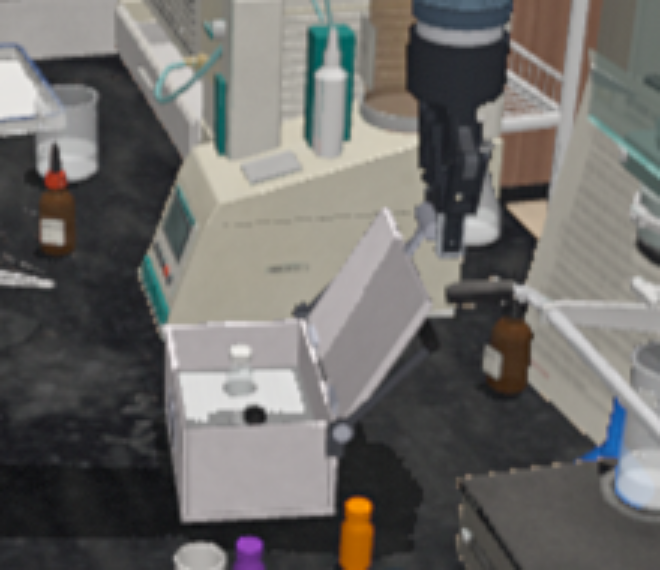

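The lid is still held and leans back near the rest's cross bar (430,335), with a small gap left. I'll continue feeling.

```bash

python3 -m jog '[{"dx":-0.0012,"dy":0,"dz":0.0008,"ax":0,"ay":0,"az":0,"claw":0.7},{"dx":-0.0024,"dy":0,"dz":0.0017,"ax":0,"ay":0,"az":0,"claw":0.7},{"dx":-0.0024,"dy":0,"dz":0.0017,"ax":0,"ay":0,"az":0,"claw":0.7}]' >/dev/null; python3 chk.py -2.8 && python3 -m jog '[{"dx":-0.0012,"dy":0,"dz":0.0009,"ax":0,"ay":0,"az":0,"claw":0.7},{"dx":-0.0024,"dy":0,"dz":0.0018,"ax":0,"ay":0,"az":0,"claw":0.7},{"dx":-0.0024,"dy":0,"dz":0.0018,"ax":0,"ay":0,"az":0,"claw":0.7}]' >/dev/null; python3 chk.py -2.8 && python3 -m jog '[{"dx":-0.0012,"dy":0,"dz":0.0009,"ax":0,"ay":0,"az":0,"claw":0.7},{"dx":-0.0024,"dy":0,"dz":0.0018,"ax":0,"ay":0,"az":0,"claw":0.7},{"dx":-0.0024,"dy":0,"dz":0.0018,"ax":0,"ay":0,"az":0,"claw":0.7}]' >/dev/null; python3 chk.py -2.8
```

```text
th 2.250 Ft -0.40 Fr 4.72 Fy -4.68 t 14.075 w 0.452
th 2.270 Ft -1.40 Fr 4.82 Fy -4.60 t 14.45 w 0.455
th 2.287 Ft -3.00 Fr 4.49 Fy -4.51 t 14.825 w 0.456
```

```bash

python3 -m jog '[{"dx":0,"dy":0,"dz":0,"ax":0,"ay":0,"az":0,"claw":0.7}]' >/dev/null; python3 chk.py -3.6 && python3 -m jog '[{"dx":-0.0012,"dy":0,"dz":0.0009,"ax":0,"ay":0,"az":0,"claw":0.7},{"dx":-0.0012,"dy":0,"dz":0.0009,"ax":0,"ay":0,"az":0,"claw":0.7}]' >/dev/null; python3 chk.py -3.6&& python3 -m jog '[{"dx":-0.0008,"dy":0,"dz":0.0006,"ax":0,"ay":0,"az":0,"claw":0.7},{"dx":-0.0008,"dy":0,"dz":0.0006,"ax":0,"ay":0,"az":0,"claw":0.7}]' >/dev/null; python3 chk.py -3.6
```

```text
th 2.287 Ft -3.43 Fr 5.10 Fy -5.55 t 14.95 w 0.459
th 2.295 Ft -4.94 Fr 5.49 Fy -4.76 t 15.2 w 0.454
th 2.295 Ft -4.94 Fr 5.49 Fy -4.76 t 15.2 w 0.454
```

The rest is felt: Ft went from −0.7 to −4.9 N over about 4 mm, at the bow's stiffness. I'll ease off slightly, release and rise.

```bash

python3 -m jog '[{"dx":0.0008,"dy":0,"dz":-0.0006,"ax":0,"ay":0,"az":0,"claw":0.7},{"dx":0.0008,"dy":0,"dz":-0.0006,"ax":0,"ay":0,"az":0,"claw":0.7}]' >/dev/null; python3 chk.py -9; python3 -m jog '[{"dx":0.0008,"dy":0,"dz":-0.0006,"ax":0,"ay":0,"az":0,"claw":0.4},{"dx":0.0008,"dy":0,"dz":-0.0006,"ax":0,"ay":0,"az":0,"claw":0.2},{"dx":0.0008,"dy":0,"dz":-0.0006,"ax":0,"ay":0,"az":0,"claw":0},{"dx":0.0008,"dy":0,"dz":-0.0006,"ax":0,"ay":0,"az":0,"claw":0}]';  python3 -m jog '[{"dx":0,"dy":0,"dz":-0.03,"ax":0,"ay":0,"az":0,"claw":0},{"dx":0,"dy":0,"dz":-0.07,"ax":0,"ay":0,"az":0,"claw":0},{"dx":0.04,"dy":0,"dz":-0.1,"ax":0,"ay":0,"az":0,"claw":0},{"dx":0.1,"dy":0,"dz":-0.1,"ax":0,"ay":0,"az":0,"claw":0},{"dx":0.16,"dy":0,"dz":-0.1,"ax":0,"ay":0,"az":0,"claw":0}]'; python3 -m jog '[{"dx":0.06,"dy":0,"dz":0,"ax":0,"ay":0,"az":0,"claw":0},{"dx":0.12,"dy":0,"dz":0,"ax":0,"ay":0,"az":0,"claw":0},{"dx":0.16,"dy":-0.03,"dz":0,"ax":0,"ay":0,"az":0,"claw":0},{"dx":0.18,"dy":-0.08,"dz":0,"ax":0,"ay":0,"az":0,"claw":0}]'
python3 - <<'E'
from h import *
grab('top','t3'); im,d=grab('side','s3'); t=cv2.imread('pics/t3.png')
cv2.imwrite('pics/c3.png',np.vstack([cv2.resize(t[190:300,300:420],(600,550))[:300],cv2.resize(cv2.cvtColor(im,4)[180:280,280:480],(600,300))]))
E
```

```text
th 2.289 Ft -3.40 Fr 4.90 Fy -4.34 t 15.45 w 0.454
time: 15.95
tcp_pos: [679.9, -118.3, 203.2]
eef_rot: [[-0.989, 0.151, -0.0], [0.151, 0.989, 0.001], [0.001, 0.0, -1.0]]
wrist_force: [0.2, 0.9, -0.3]
gripper_width: 1.001
grasp_force: 0.0
time: 16.58
tcp_pos: [520.4, -94.2, 304.1]
eef_rot: [[-0.989, 0.151, 0.001], [0.151, 0.989, -0.0], [-0.001, -0.0, -1.0]]
wrist_force: [0.4, -0.9, 1.0]
gripper_width: 1.001
grasp_force: 0.0
time: 17.08
tcp_pos: [330.5, -145.9, 303.8]
eef_rot: [[-0.989, 0.148, 0.002], [0.148, 0.989, -0.001], [-0.002, -0.001, -1.0]]
wrist_force: [2.0, -0.8, -0.2]
gripper_width: 1.003
grasp_force: 0.0
```

View pics/c3.png

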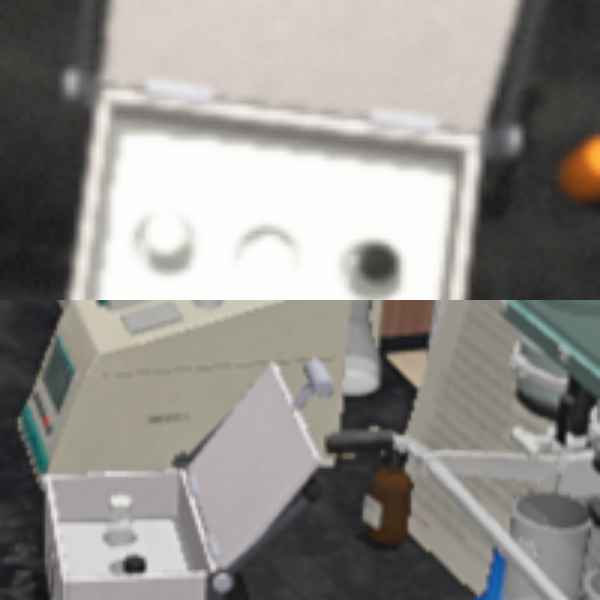

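The top view shows the lid lying on its rest and the box open, with the empty middle well's ring at about (353,241) and vials at (333,238) and (376,242). Next I'll measure the well and the surroundings of vial_2.

```bash
cat > m3.py <<'E'
from h import *
im=cv2.imread('pics/t3.png'); g=im.min(-1); d=np.load('/tmp/t3.npy'); P=cloud('top',d)
c=np.array([523.1,-95.6]);x=np.array([.9886,-.1504]);y=np.array([.1504,.9886])
for k in(48,0,-48): print('model well',k,(c+k*y).round(1),proj('top',np.r_[c+k*y,43]).round(1))
# dark ring of middle well: pixels on block darker than block, near model
uv=proj('top',np.r_[c,43]); r=9
sub=g[int(uv[1])-11:int(uv[1])+12,int(uv[0])-11:int(uv[0])+12]; print(sub[::1,::1])
# block-floor depth based interior rectangle & rim
rim=(P[...,2]>80)&(P[...,2]<92); rim[:195]=0;rim[295:]=0;rim[:,:300]=0;rim[:,:].T[415:]=0
q=P[rim][:,:2]-c; a=q@x; b=q@y; 
print('rim x extents',np.percentile(a,[1,99]),'y',np.percentile(b,[1,99]))
near=a<-45; print('near wall x mean',a[near].mean(),'L',b[b>75].mean(),'R',b[b<-75].mean())
near=a[(a<-45)&(abs(b)<70)]; print(near.min(),near.max())
print('cup',P[228,508],P[228,500],P[228,518],'timer',P[275,500],P[268,515],'thimble rim',[P[283,u].round() for u in (447,450,470,473)],P[276,462].round())
s=ctrl.sense(); print(s['joint_positions'])
for t in [(420,-400,220),(515,-401.3,140),(515,-401.3,40)]: print(tool(t,yaw=np.radians(-8.65)))
E
python3 m3.py
```

```text
model well 48 [530.3 -48.1] [332.4 237.8]
model well 0 [523.1 -95.6] [353.  240.7]
model well -48 [ 515.9 -143.1] [373.7 243.5]
[[253 253 253 253 253 253 253 253 253 253 253 253 253 253 253 253 253 253
  253 253 253 253 253]
 [253 253 253 253 253 253 253 253 253 253 253 253 253 253 253 253 253 253
  253 253 253 253 253]
 [253 253 253 253 253 253 253 253 253 253 253 253 253 253 253 253 253 253
  253 253 253 253 253]
 [254 253 253 253 253 253 253 253 253 253 253 253 253 253 253 253 253 253
  253 253 253 253 253]
 [253 253 253 253 253 253 253 253 253 253 252 252 253 253 253 253 253 253
  253 253 253 253 252]
 [253 253 253 253 253 253 253 253 252 250 246 246 249 250 252 253 253 253
  253 253 253 253 253]
 [253 253 253 253 253 253 252 248 239 222 206 203 213 228 240 249 252 253
  253 253 253 253 253]
 [253 253 253 253 252 251 245 224 193 176 181 190 191 188 203 231 248 252
  253 253 253 253 253]
 [253 253 253 253 252 247 223 186 183 198 225 240 239 224 189 192 231 248
  252 253 253 253 252]
 [253 253 253 253 251 238 212 202 223 240 249 251 252 248 230 199 210 240
  251 252 253 253 252]
 [
[... 1435 characters left out ...]
62663849169
cup [ 554.6158669  -469.1537074     1.39949365] [ 554.50678095 -449.28981204    3.65205661] [ 552.52073149 -487.72959251   12.66907137] timer [ 442.56671784 -441.66960613    3.95159588] [ 457.74098552 -471.84884002   17.4666384 ] thimble rim [array([ 425., -317.,    2.]), array([ 424., -317.,   29.]), array([ 422., -348.,   72.]), array([ 422., -349.,   89.])] [ 439. -337.   54.]
[-7.40942810e-01 -5.56407564e-01  2.17012034e+00 -9.21693509e-04
  1.52578620e+00 -2.15256329e+00]
(array([-0.1286, -0.233 ,  0.0845]), np.float64(1.5626307788626739))
(array([-0.2225, -0.219 ,  0.1646]), np.float64(1.5626307788626739))
(array([-0.2224, -0.2188,  0.2646]), np.float64(1.5626307788626739))
```

```bash

python3 -m jog '[{"dx":-0.01,"dy":-0.05,"dz":0,"ax":0,"ay":0,"az":0.17,"claw":0.1},{"dx":-0.03,"dy":-0.1,"dz":0.01,"ax":0,"ay":0,"az":0.34,"claw":0.2},{"dx":-0.05,"dy":-0.15,"dz":0.03,"ax":0,"ay":0,"az":0.51,"claw":0.3},{"dx":-0.08,"dy":-0.19,"dz":0.05,"ax":0,"ay":0,"az":0.68,"claw":0.4},{"dx":-0.12,"dy":-0.215,"dz":0.07,"ax":0,"ay":0,"az":0.85,"claw":0.4}]'
python3 - <<'E'
from h import *
for t in [(515,-401.3,180),(515,-401.3,40)]: print(tool(t,yaw=np.radians(-8.65)))
E
```

```text
time: 17.8
tcp_pos: [419.1, -378.6, 232.7]
eef_rot: [[-0.533, 0.846, 0.0], [0.846, 0.533, 0.0], [0.0, 0.0, -1.0]]
wrist_force: [-0.6, -0.1, 0.6]
gripper_width: 0.603
grasp_force: 0.0
(array([-0.0703,  0.0691,  0.0527]), np.float64(0.7133312594826335))
(array([-0.0703,  0.069 ,  0.1927]), np.float64(0.7133312594826335))
```

```bash

python3 -m jog '[{"dx":-0.02,"dy":0.02,"dz":0.02,"ax":0,"ay":0,"az":0.18,"claw":0.4},{"dx":-0.04,"dy":0.04,"dz":0.05,"ax":0,"ay":0,"az":0.36,"claw":0.4},{"dx":-0.06,"dy":0.06,"dz":0.08,"ax":0,"ay":0,"az":0.54,"claw":0.4},{"dx":-0.0703,"dy":0.069,"dz":0.1,"ax":0,"ay":0,"az":0.713,"claw":0.4},{"dx":-0.0703,"dy":0.069,"dz":0.1,"ax":0,"ay":0,"az":0.713,"claw":0.4}]'
python3 - <<'E'
from h import *
im,d=grab('side','s4'); cv2.imwrite('pics/c4.png',cv2.resize(cv2.cvtColor(im,4)[230:400,270:450],None,fx=3,fy=3))
for t in [(515,-401.3,40)]: print(tool(t,yaw=np.radians(-8.65)))
E
```

```text
time: 18.42
tcp_pos: [514.3, -397.4, 131.1]
eef_rot: [[0.139, 0.99, -0.003], [0.99, -0.139, 0.003], [0.003, -0.003, -1.0]]
wrist_force: [-0.4, 0.3, -0.3]
gripper_width: 0.603
grasp_force: 0.0
(array([-0.0032,  0.0013,  0.0928]), np.float64(0.011500559029805402))
```

View pics/c4.png

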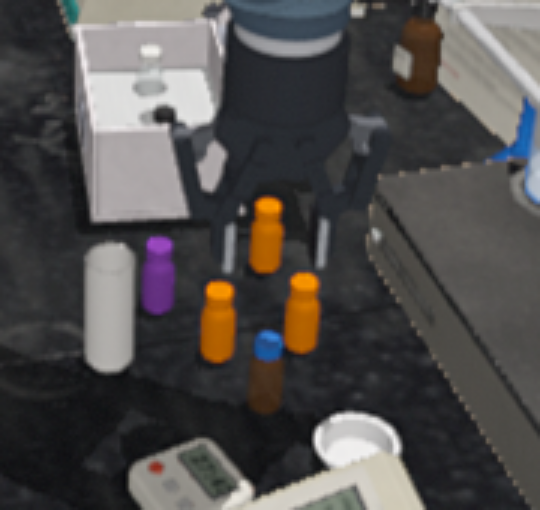

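```bash

python3 -m jog '[{"dx":0,"dy":0,"dz":0.02,"ax":0,"ay":0,"az":0,"claw":0.4},{"dx":0,"dy":0,"dz":0.03,"ax":0,"ay":0,"az":0,"claw":0.4},{"dx":0,"dy":0,"dz":0.03,"ax":0,"ay":0,"az":0,"claw":0.4}]'
python3 - <<'E'
from h import *
for t in [(515,-401.3,40)]: print(tool(t,yaw=np.radians(-8.65)))
E
```

```text
time: 18.85
tcp_pos: [513.2, -398.4, 102.3]
eef_rot: [[0.143, 0.99, -0.002], [0.99, -0.143, 0.002], [0.002, -0.002, -1.0]]
wrist_force: [0.6, 0.7, 0.5]
gripper_width: 0.599
grasp_force: 0.0
(array([-0.0027,  0.0024,  0.0623]), np.float64(0.007667997427260431))
```

```bash

python3 -m jog '[{"dx":-0.0027,"dy":0.002,"dz":0.01,"ax":0,"ay":0,"az":0,"claw":0.4},{"dx":-0.0027,"dy":0.002,"dz":0.04,"ax":0,"ay":0,"az":0,"claw":0.4},{"dx":-0.0027,"dy":0.002,"dz":0.0625,"ax":0,"ay":0,"az":0,"claw":0.4},{"dx":-0.0027,"dy":0.002,"dz":0.0625,"ax":0,"ay":0,"az":0,"claw":0.55},{"dx":-0.0027,"dy":0.002,"dz":0.0625,"ax":0,"ay":0,"az":0,"claw":0.65}]' 25
python3 -m jog '[{"dx":0,"dy":0,"dz":0,"ax":0,"ay":0,"az":0,"claw":0.75},{"dx":0,"dy":0,"dz":0,"ax":0,"ay":0,"az":0,"claw":0.85},{"dx":0,"dy":0,"dz":0,"ax":0,"ay":0,"az":0,"claw":0.85},{"dx":0,"dy":0,"dz":0,"ax":0,"ay":0,"az":0,"claw":0.85}]' 25
```

```text
time: 19.48
tcp_pos: [516.1, -402.5, 41.8]
eef_rot: [[0.143, 0.99, 0.001], [0.99, -0.143, -0.001], [-0.001, 0.001, -1.0]]
wrist_force: [0.2, -1.5, 1.0]
gripper_width: 0.348
grasp_force: 0.0
time: 19.98
tcp_pos: [516.3, -402.7, 42.3]
eef_rot: [[0.143, 0.99, 0.001], [0.99, -0.143, -0.002], [-0.001, 0.002, -1.0]]
wrist_force: [-0.6, -0.3, 5.2]
gripper_width: 0.253
grasp_force: 25.3
```

```bash

python3 -m jog '[{"dx":0,"dy":0,"dz":-0.01,"ax":0,"ay":0,"az":0,"claw":0.85},{"dx":0,"dy":0,"dz":-0.05,"ax":0,"ay":0,"az":0,"claw":0.85},{"dx":0,"dy":0,"dz":-0.1,"ax":0,"ay":0,"az":0,"claw":0.85},{"dx":0,"dy":0,"dz":-0.15,"ax":0,"ay":0,"az":0,"claw":0.85},{"dx":0,"dy":-0.02,"dz":-0.17,"ax":0,"ay":0,"az":0,"claw":0.85}]' 25
python3 - <<'E'
from h import *
im,d=grab('side','s5'); cv2.imwrite('pics/c5.png',cv2.resize(cv2.cvtColor(im,4)[150:370,250:450],None,fx=2.7,fy=2.7))
for t in [(430,-385,210),(400,-230,210),(430,-82,210),(522.6,-95.8,200)]: print(tool(t,yaw=np.radians(-8.65)))
E
```

```text
time: 20.6
tcp_pos: [497.0, -400.1, 215.4]
eef_rot: [[0.142, 0.99, 0.004], [0.99, -0.142, -0.004], [-0.004, 0.004, -1.0]]
wrist_force: [-0.2, 0.9, -0.5]
gripper_width: 0.252
grasp_force: 25.0
(array([ 0.0058, -0.0669,  0.0064]), np.float64(0.007568782572165117))
(array([ 0.1549, -0.1188,  0.0055]), np.float64(0.007568782572165117))
(array([ 0.3056, -0.1102,  0.0049]), np.float64(0.007568782572165117))
(array([ 0.3053, -0.0166,  0.0152]), np.float64(0.007568782572165117))
```

View pics/c5.png

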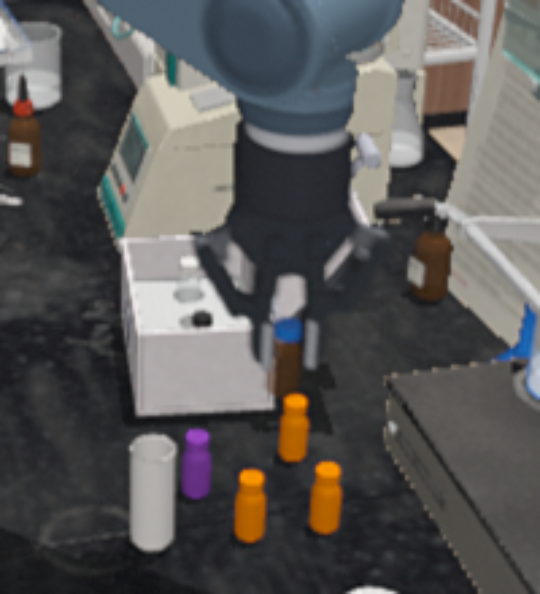

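Vial_2 is held upright, with its cap at crop (288,330), midway between the fingers at 262 and 312. I'll carry it round the front.

```bash

python3 -m jog '[{"dx":0.02,"dy":-0.04,"dz":0.002,"ax":0,"ay":0,"az":0,"claw":0.85},{"dx":0.05,"dy":-0.085,"dz":0.004,"ax":0,"ay":0,"az":0,"claw":0.85},{"dx":0.1,"dy":-0.11,"dz":0.006,"ax":0,"ay":0,"az":0,"claw":0.85},{"dx":0.155,"dy":-0.118,"dz":0.006,"ax":0,"ay":0,"az":0,"claw":0.85},{"dx":0.21,"dy":-0.118,"dz":0.006,"ax":0,"ay":0,"az":0.004,"claw":0.85}]' 25
python3 -m jog '[{"dx":0.05,"dy":0,"dz":0,"ax":0,"ay":0,"az":0.002,"claw":0.85},{"dx":0.085,"dy":0.02,"dz":0,"ax":0,"ay":0,"az":0.002,"claw":0.85},{"dx":0.095,"dy":0.06,"dz":0,"ax":0,"ay":0,"az":0.002,"claw":0.85},{"dx":0.095,"dy":0.1,"dz":0.01,"ax":0,"ay":0,"az":0.002,"claw":0.85},{"dx":0.095,"dy":0.1,"dz":0.01,"ax":0,"ay":0,"az":0.002,"claw":0.85}]' 25
python3 - <<'E'
from h import *
im,d=grab('side','s6'); P=cloud('side',d); s=ctrl.sense(); p=np.array(s['tcp_pos'])
h=cv2.cvtColor(im,cv2.COLOR_RGB2HSV); b=(cv2.inRange(h,(105,120,70),(125,255,255))>0)&(np.linalg.norm(P-p,axis=-1)<60)
v,u=np.where(b); print(len(u),u.mean(),v.mean(),np.median(P[b],0)); o,r=ray('side',u.mean(),v.mean()); print('ray pt at tcp y',o+r*(p[1]-o[1])/r[1], 'tcp',p)
print(tool((522.6,-95.8,120),yaw=np.radians(-8.65)))
E
```

```text
time: 21.28
tcp_pos: [408.0, -172.5, 204.2]
eef_rot: [[0.149, 0.989, -0.001], [0.989, -0.149, 0.001], [0.001, -0.001, -1.0]]
wrist_force: [0.3, 1.6, 0.4]
gripper_width: 0.253
grasp_force: 25.0
time: 21.9
tcp_pos: [522.5, -94.8, 193.0]
eef_rot: [[0.148, 0.989, -0.004], [0.989, -0.148, 0.002], [0.001, -0.004, -1.0]]
wrist_force: [-0.5, 0.6, -1.4]
gripper_width: 0.249
grasp_force: 25.0
41 323.9268292682927 210.4390243902439 [ 524.8605046  -101.42194953  201.89670857]
ray pt at tcp y [526.92618209 -94.70113876 198.05094274] tcp [521.59521568 -94.70113876 193.45342963]
(array([-0.001 ,  0.0014,  0.0734]), np.float64(0.0020561859574834973))
```

```bash

python3 -m jog '[{"dx":-0.001,"dy":0.001,"dz":0.03,"ax":0,"ay":0,"az":0,"claw":0.85},{"dx":-0.002,"dy":0.001,"dz":0.06,"ax":0,"ay":0,"az":0,"claw":0.85},{"dx":-0.002,"dy":0.001,"dz":0.085,"ax":0,"ay":0,"az":0,"claw":0.85},{"dx":-0.002,"dy":0.001,"dz":0.095,"ax":0,"ay":0,"az":0,"claw":0.85},{"dx":-0.002,"dy":0.001,"dz":0.095,"ax":0,"ay":0,"az":0,"claw":0.85}]' 25
python3 - <<'E'
from h import *
print(tool((522.6,-96.8,67),yaw=np.radians(-8.65)))
a,d=grab('top','t7');b,_=grab('side','s7')
cv2.imwrite('pics/c7.png',np.vstack([cv2.resize(cv2.cvtColor(a,4)[210:270,310:400],(450,300)),cv2.resize(cv2.cvtColor(b,4)[225:285,285:375],(450,300))]))
E
```

```text
time: 22.58
tcp_pos: [522.0, -97.2, 100.0]
eef_rot: [[0.149, 0.989, -0.001], [0.989, -0.149, 0.0], [0.0, -0.001, -1.0]]
wrist_force: [-0.1, -0.2, 0.2]
gripper_width: 0.252
grasp_force: 25.0
(array([0.0005, 0.0006, 0.033 ]), np.float64(0.001179271183781666))
```

View pics/c7.png

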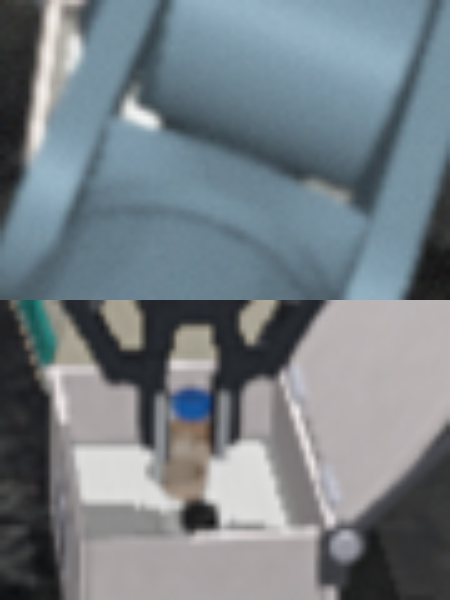

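The side crop shows vial_2 (cap 192,405; bottom 183,497) held over the middle of the block, behind the black-capped vial. I'll lower it with force gating.

```bash
cat > fz.py <<'E'
import sys; from h import *
s=ctrl.sense(); f=np.array(s['wrist_force']); print('z',np.round(s['tcp_pos'],1),'F',f.round(1),'M',np.round(s['torque'],2),'w',round(s['gripper_width'],3),s['time']); sys.exit(int(np.abs(f).max()>float(sys.argv[1])))
E
python3 -m jog '[{"dx":0.0005,"dy":0.0005,"dz":0.005,"ax":0,"ay":0,"az":0,"claw":0.85},{"dx":0.0005,"dy":0.0005,"dz":0.01,"ax":0,"ay":0,"az":0,"claw":0.85},{"dx":0.0005,"dy":0.0005,"dz":0.012,"ax":0,"ay":0,"az":0,"claw":0.85},{"dx":0.0005,"dy":0.0005,"dz":0.012,"ax":0,"ay":0,"az":0,"claw":0.85}]' >/dev/null; python3 fz.py 3 && python3 -m jog '[{"dx":0,"dy":0,"dz":0.003,"ax":0,"ay":0,"az":0,"claw":0.85},{"dx":0,"dy":0,"dz":0.005,"ax":0,"ay":0,"az":0,"claw":0.85},{"dx":0,"dy":0,"dz":0.005,"ax":0,"ay":0,"az":0,"claw":0.85}]' > /dev/null; python3 fz.py 3 && python3 -m jog '[{"dx":0,"dy":0,"dz":0.003,"ax":0,"ay":0,"az":0,"claw":0.85},{"dx":0,"dy":0,"dz":0.005,"ax":0,"ay":0,"az":0,"claw":0.85},{"dx":0,"dy":0,"dz":0.005,"ax":0,"ay":0,"az":0,"claw":0.85}]' > /dev/null; python3 fz.py 3
```

```text
z [523.  -96.8  87.8] F [-0.7  0.2 -0.4] M [0.   0.   0.03] w 0.254 23.175
z [523.  -96.8  82.8] F [-0.1 -0.4  0.2] M [-0.05 -0.   -0.02] w 0.253 23.55
z [523.1 -96.8  77.8] F [ 0.   0.  -0.4] M [0.   0.   0.01] w 0.255 23.925
```

```bash

python3 -m jog '[{"dx":0,"dy":0,"dz":0.003,"ax":0,"ay":0,"az":0,"claw":0.85},{"dx":0,"dy":0,"dz":0.006,"ax":0,"ay":0,"az":0,"claw":0.85},{"dx":0,"dy":0,"dz":0.006,"ax":0,"ay":0,"az":0,"claw":0.85}]' > /dev/null; python3 fz.py 3 && python3 -m jog '[{"dx":0,"dy":0,"dz":0.002,"ax":0,"ay":0,"az":0,"claw":0.85},{"dx":0,"dy":0,"dz":0.003,"ax":0,"ay":0,"az":0,"claw":0.85},{"dx":0,"dy":0,"dz":0.003,"ax":0,"ay":0,"az":0,"claw":0.85}]' > /dev/null; python3 fz.py 3  && python3 -m jog '[{"dx":0,"dy":0,"dz":0.0015,"ax":0,"ay":0,"az":0,"claw":0.85},{"dx":0,"dy":0,"dz":0.0015,"ax":0,"ay":0,"az":0,"claw":0.85}]' > /dev/null; python3 fz.py 3 && python3 -m jog '[{"dx":0,"dy":0,"dz":0.0015,"ax":0,"ay":0,"az":0,"claw":0.85},{"dx":0,"dy":0,"dz":0.0015,"ax":0,"ay":0,"az":0,"claw":0.85}]' > /dev/null; python3 fz.py 3
```

```text
z [523.  -96.8  71.7] F [ 0.7 -0.6 -0.4] M [-0.01  0.02 -0.04] w 0.249 24.3
z [523.2 -96.9  69. ] F [ 0.1 -0.6 -0.5] M [ 0.05  0.01 -0.02] w 0.256 24.675
z [523.2 -96.9  67.5] F [-0.1 -0.1  1.3] M [-0.04  0.03 -0.01] w 0.256 24.925
z [523.4 -97.   67.2] F [-3.2  0.1  8.1] M [ 0.2   0.68 -0.01] w 0.252 25.175
```

The vial touched the floor at TCP z ≈ 67.3, as expected. I'll ease off, open gently and lift.

```bash

python3 -m jog '[{"dx":0,"dy":0,"dz":-0.001,"ax":0,"ay":0,"az":0,"claw":0.85},{"dx":0,"dy":0,"dz":-0.001,"ax":0,"ay":0,"az":0,"claw":0.72},{"dx":0,"dy":0,"dz":-0.001,"ax":0,"ay":0,"az":0,"claw":0.65},{"dx":0,"dy":0,"dz":-0.001,"ax":0,"ay":0,"az":0,"claw":0.55},{"dx":0,"dy":0,"dz":-0.001,"ax":0,"ay":0,"az":0,"claw":0.5}]' 20; 
python3 -m jog '[{"dx":0,"dy":0,"dz":-0.01,"ax":0,"ay":0,"az":0,"claw":0.5},{"dx":0,"dy":0,"dz":-0.04,"ax":0,"ay":0,"az":0,"claw":0.5},{"dx":0,"dy":0,"dz":-0.09,"ax":0,"ay":0,"az":0,"claw":0.5},{"dx":0,"dy":0,"dz":-0.14,"ax":0,"ay":0,"az":0,"claw":0.5},{"dx":0,"dy":-0.05,"dz":-0.16,"ax":0,"ay":0,"az":0,"claw":0.5}]'
python3 -m jog '[{"dx":0,"dy":-0.06,"dz":0,"ax":0,"ay":0,"az":0,"claw":0.5},{"dx":0.04,"dy":-0.09,"dz":0,"ax":0,"ay":0,"az":0,"claw":0.5},{"dx":0.1,"dy":-0.1,"dz":0,"ax":0,"ay":0,"az":0,"claw":0.5},{"dx":0.16,"dy":-0.1,"dz":0,"ax":0,"ay":0,"az":0,"claw":0.5},{"dx":0.16,"dy":-0.1,"dz":0,"ax":0,"ay":0,"az":0,"claw":0.5}]'
python3 - <<'E'
from h import *
a,d=grab('top','t8');b,_=grab('side','s8')
P=cloud('top',d); h=cv2.cvtColor(a,cv2.COLOR_RGB2HSV); m=cv2.inRange(h,(105,120,70),(125,255,255))>0; m[:,:340]=0;m[:,370:]=0;m[:220]=0;m[260:]=0
print('cap',np.median(P[m],0),m.sum())
cv2.imwrite('pics/c8.png',np.vstack([cv2.resize(cv2.cvtColor(a,4)[170:290,300:510],(595,340)),cv2.resize(cv2.cvtColor(b,4)[200:330,270:570],(595,258))]))
E
```

```text
time: 25.8
tcp_pos: [523.2, -96.9, 67.0]
eef_rot: [[0.149, 0.989, -0.0], [0.989, -0.149, 0.0], [0.0, -0.0, -1.0]]
wrist_force: [0.4, -1.3, 0.2]
gripper_width: 0.501
grasp_force: 0.0
time: 26.42
tcp_pos: [476.4, -90.7, 232.4]
eef_rot: [[0.148, 0.989, 0.008], [0.989, -0.148, -0.004], [-0.002, 0.008, -1.0]]
wrist_force: [-0.4, -0.6, 0.9]
gripper_width: 0.503
grasp_force: 0.0
time: 27.05
tcp_pos: [398.3, 87.1, 227.9]
eef_rot: [[0.141, 0.99, 0.001], [0.99, -0.141, 0.0], [0.001, 0.001, -1.0]]
wrist_force: [-0.9, 0.3, -0.2]
gripper_width: 0.503
grasp_force: 0.0
cap [521.76948586 -93.06344541  79.47090999] 45
```

View pics/c8.png

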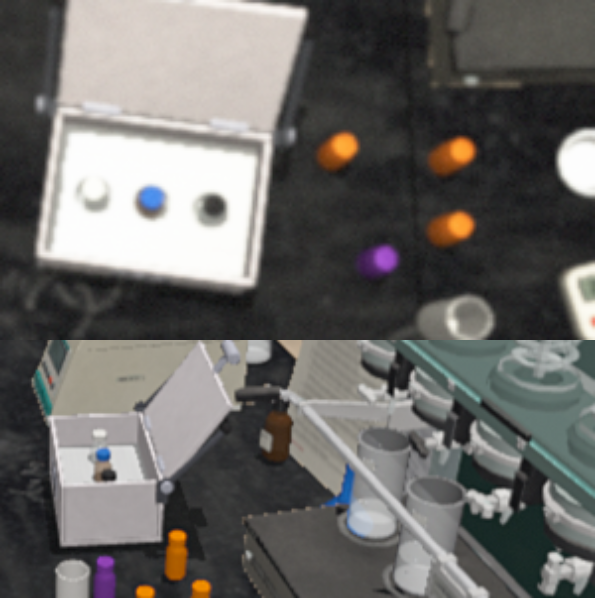

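The blue cap sits in the middle well at crop (151,199) with its top at z ≈ 79.5 mm (79 expected when right down). The lid lies on its rest, the bystanders are unmoved and the arm is clear.

```bash
python3 -c "
from station import ctrl
print(ctrl.sign_off())"
```

```text
the job is handed in; nothing more can be done
None
```

I opened the lid and led it back until it touched its rest with about 4 N at the handle, then stood vial_2 upright and right down in the middle well; nothing else appears to have moved, and the job was handed in at about 27 s.

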